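# Get the cell out of the latched charger

### The job

Slide the thumb latch of the cell charger sideways so that its sprung cover flies open; the latch gives way to one side only and nothing outside shows which, so feel for it and never force it against its stop. Then lift the cell out of the charger and set it down (do not drop it) lying in the empty aluminium tray, leaving the cover open. Leave all the other things on the bench where they are.

Things in the scene. Friction and masses are not known exactly. Their poses are not given: they have to be found in the camera images.
- charger: grey cell charger fixed to the bench, base plate 195 x 110 x 10 mm; origin on the bench surface under the middle of the compartment (plate from x -110 to +85 mm, y -55 to +55); its x axis points from the latch end to the hinge end. The latch block stands at x -105 to -60, y -40 to +40, top at 43 mm; the grey cover is behind it
- latch_tab (a point): middle of the top face of the latch's thumb tab, a ribbed steel block 16 (x) x 12 (y) x 19 mm tall with upright sides, top 65.5 mm above the bench, at x -82.5 mm of the charger; a steel slide plate 26 x 18 mm lies under it (top 46.5 mm above the bench). It can be pinched across y or pushed along y. Axes as the charger's
- latch (a joint): latch slide in m along the charger's y axis: 0 locked and centred; a spring (700 N/m, friction 1.2 N) pulls it back. Moved 6 to 7 mm to its free side (5 to 7 N) it releases the cover; travel there ends at 9 mm. To the other side a hidden rubber stop meets it after 2 mm. The free side (+y or -y) differs from start to start and cannot be seen
- latch_stop (a joint): how far the hidden rubber stop is pushed from rest, in m, either sign; reads 0 at rest whichever side it is on; yields about 1 mm per 4 N; pushed beyond 2.5 mm (10 N on it, about 14 N on the tab with the spring) it is damaged
- cover (a joint): cover hinge in rad: 0 shut, springs by itself to its limit 1.75 when released, and stays there under its spring (upright, leaning a little back)
- cover_front (a point): middle of the front upper edge (next to the latch) of the grey cover, a shell that, shut, fills x -45 to +58, y -45 to +45 mm of the charger, top about 52 mm above the bench
- cover_hinge (a point): middle of the hinge line along the charger's y axis, at x +58 mm of the charger, 12 mm above the bench; the front edge of the cover swings up and away from the latch
- cell: rechargeable cell, a cylinder 18 mm across and 66 mm long, 45 g; origin at the centre of one end, z axis along its length
- cell_mid (a point): middle of that cell's axis. At the start at x +6 mm of the charger under the cover, lying along the charger's x axis 36 mm above the bench, on a 14 mm wide pedestal: fingers can straddle it along y; from x -12 to +24 nothing stands beside it but the base plate (10 mm high) below; small lips 34 mm high hold it near its ends, end contacts 40 mm high
- tray: loose empty bare aluminium open tray, 100 (x) x 130 (y) x 26 mm, walls and floor 3 mm; origin under its middle
- tray_in (a point): middle of the tray's inner floor (inside 94 x 124 mm), axes as the tray's
- knob: small turned brass knob, 22 mm across, 38 mm high, standing beside the charger; origin at its underside
- spare_cell: another rechargeable cell, 18 mm across, 66 mm high, standing upright on the bench beside the tray; a bystander; origin at its underside
Things that resemble listed ones, but are neither listed nor needed, are in the scene too. Of the things shaped like the tray, the aluminium one is meant.

How it is judged:
On the way, in this order (a step that is already met when the one before it is completed fails the run):
1. the latch is slid at least 5 mm to its free side ((value of joint latch above 0.005 m or value of joint latch below -0.005 m)).
2. the cover has sprung open (beyond 1.3 rad) (value of joint cover above 1.3 rad), for 0.2 s.
3. the cell is lifted out, its middle more than 80 mm above the bench (height (world z) of cell_mid above 0.08 m), for 0.1 s.
4. the cell, still held in the fingers, is brought down inside the tray, its middle less than 40 mm above the tray's floor (x of cell_mid in the frame of tray_in between -0.045 and 0.045 m and y of cell_mid in the frame of tray_in between -0.06 and 0.06 m and z of cell_mid in the frame of tray_in below 0.04 m and contact force between the fingers and cell above 0.5 N), for 0.05 s.
At the end, for the whole second after the job is handed in: The cell lies flat on the tray's floor (its middle inside the tray and less than 13 mm above the floor), at rest (under 3 cm/s), the tray flat on the bench, and the cover stands open beyond 1.3 rad (x of cell_mid in the frame of tray_in between -0.045 and 0.045 m and y of cell_mid in the frame of tray_in between -0.06 and 0.06 m and z of cell_mid in the frame of tray_in below 0.013 m and linear speed of cell below 0.03 m/s and angle between tray's own z axis and vertical below 0.05 rad and value of joint cover above 1.3 rad); the robot touches nothing.
It fails at once if the latch is forced against its stop (stop pushed more than 2.5 mm, about 14 N on the tab) (value of joint latch_stop above 0.0025 m or value of joint latch_stop below -0.0025 m).
It fails at once if another thing on the bench is moved more than 25 mm (distance of any of knob, spare_cell from where it was at the start of the episode above 0.025 m).
It also fails if it takes over 54 s, if anything falls off the work surface, if the arm or the gripper's body presses on something with over 40 N, if the wrist force passes 120 N, or if a joint passes its speed limit or range.

### The arm

A 7-joint arm with a two-finger parallel gripper is mounted at the origin on a cart in front of the work surface, level with it; the furniture and walls round the work are solid. World frame = base frame: x ahead of the robot, y to its left, z up, the work surface at z = 0. Lengths are in m, angles in rad, forces in N, time in s.
With the tool pointing down it reaches from about 0.425 to 1.025 m from the base axis. Payload 9.4 kg.
Tool frame: the origin (TCP) lies on the centre line of the jaws, within the pads' length; the fingertips stand 11 mm ahead of it and the grasp point (between the pads) lies 8 mm behind it; z points along the fingers, y is the line along which they close (so a half turn about z gives the same grasp; the last joint's range is limited). The gripper opens to 85 mm and grips with 20 to 120 N. Pads are 22 mm wide; open, the fingers measure 114 mm over their backs; the gripper's body (76 mm by 85 mm) begins 54 mm behind the grasp point. The pads swing forward as they close: fully open they stand 13 mm farther back than shut.
Start: joints at [-1.244, 0.599, -0.003, 1.599, 0.002, 0.943, -0.08], TCP at [0.285, 0.667, 0.242] pointing down, gripper open.
Joint ranges: [-2.57, 2.57], [-0.35, 1.97], [-1.29, 1.29], [0.11, 2.56], [-1.05, 4.19], [0.11, 1.86], [-2.63, 2.63]. Speed limits (rad/s): [2.22, 2.22, 3.01, 3.01, 3.14, 3.14, 3.14].

### API

Orientations are given as a rotation vector (axis times angle).
In Python, from plant import readout, cams, ctrl, nets gives the robot as it stands.
- The arm moves only by the tool arm_command, never from a script. Its argument "steps" is a list of rows, each an object of numbers: "x", "y", "z": the shift along the tool's x, y, z in mm; "yaw": the turn about the tool's z in degrees; "claw": the opening, from 0 (shut) to 1 (fully open). A call has 1 to 20 rows; each row is the pose to reach, as a shift and turn from the pose commanded when the call began, along the tool's axes at that moment; what a row does not reach only later rows make up. A row lasts 1/8 s, in which the tool goes at most 62.5 mm and 10.7 degrees, less where a joint would pass 70% of its speed; a pose out of reach is approached as far as the arm can. A call with a gripper value outside its range is refused whole. The fingers move at their own pace and stop on an object; "newtons" is the grip in N (left out, the last holds). Time passes only in rows, so rows that repeat a pose let the fingers close. It gives the time, the measured TCP pose, the force, the opening and the grip force at its end, in the units of the state.
- readout.get_obs(): the state, without advancing time (a new reading comes with each control period).
- cams.snapshot(name): name is "scene" or "top"; returns a dict with "pixels" (400x640x3 uint8, red, green, blue), "vfov" (degrees; the focal length in pixels is half the picture's height over the tangent of half this angle, whatever the lens; pixels are square), "cx", "cy" (the principal point, pixels), "extrinsics" (4x4, takes a point from world to camera coordinates). Camera axes: x right, y down, z forward; pixel columns grow to the right and rows downward; lengths in m; the calibration is good to about 2 mm. A picture is of the moment at which its call begins. There is no depth.
- ctrl.job_done(): hands the job in; it is judged then, once.
Trained networks look in a picture, given as the dict that the camera call returned (one of the last four; its "shot" number tells which), for a name from the list of things; names that differ only in an ending like _2 or _b are one class to them, and where a whole thing is asked for, a point or a joint stands for the part that bears it (a point fixed in the world has none). Each returns a list of dicts, best first, with "score" (0 to 1); they miss things now and then, are a little off and sometimes report something else, mostly with a low value. They report only what shows in the picture. A call takes as long as a camera call. They do not tell look-alikes from the thing itself.
- nets.spot_in(target, picture): "centre" ([x, y, z] in m, in the coordinates of the camera as it stood for that picture, good to about 4 mm: the middle of the surface that is visible of it).
The state is a dict: "clock": time; "joints": joint angles; "joint_velocities": joint speeds; "effort": joint torques, N m; "position": TCP position; "tool_rot": TCP orientation; "wrist_force": force on the tool from outside, world axes, zero at the start; "ft_torque": the same for the moment, N m; "grip_width": finger opening in m; "grasp_force": force on a finger pad.
Only numpy, scipy, OpenCV 4.12 (cv2) and the standard library are available. Lean on these libraries where they do the work, as an engineer would, in place of code of your own. Each camera call takes 0.05 s, during which the arm holds its last target. There are 200 camera calls.

## Working session

There is one attempt and no reset: what is moved stays moved. The work goes in short steps, Python scripts to look and compute and a tool call to move; the robot and the scene stay as the last step left them, time stands still between calls to the robot, and variables do not carry over. Pictures are saved under pics/ and viewed, at most 10 in all, crops included, and the job is handed in when it is done.

Besides the shell and the picture viewer there is one more tool, called as name([rows], argument=value, ...), one row to a line, values as JSON. arm_command: Moves the arm, as the interface text tells. Its arguments: {"type":"object","properties":{"steps":{"type":"array","items":{"type":"object","properties":{"x":{"type":"number"},"y":{"type":"number"},"z":{"type":"number"},"yaw":{"type":"number"},"claw":{"type":"number"}}}},"newtons":{"type":"number"}},"required":["steps"]}

```bash
mkdir -p pics; ls; cat > h.py <<'E'
import numpy as np, cv2
from plant import readout, cams, ctrl, nets
from scipy.spatial.transform import Rotation as R
def world(pic,c):
    E=np.array(pic["extrinsics"]); return E[:3,:3].T@(np.array(c)-E[:3,3])
def f(pic): return 200/np.tan(np.radians(pic["vfov"])/2)
def pix2plane(pic,u,v,z):
    E=np.array(pic["extrinsics"]); o=-E[:3,:3].T@E[:3,3]
    d=E[:3,:3].T@np.array([(u-pic["cx"])/f(pic),(v-pic["cy"])/f(pic),1]); return o+d*(z-o[2])/d[2]
def proj(pic,p):
    E=np.array(pic["extrinsics"]); q=E[:3,:3]@np.array(p)+E[:3,3]
    return q[:2]/q[2]*f(pic)+[pic["cx"],pic["cy"]]
def save(pic,n): cv2.imwrite("pics/"+n,cv2.cvtColor(pic["pixels"],cv2.COLOR_RGB2BGR))
E
python3 - <<'E'
from h import *
for n in ("top","scene"):
    p=cams.snapshot(n); save(p,n+"0.png")
    for t in ("charger","latch_tab","cover_front","cover_hinge","tray","tray_in","knob","spare_cell"):
        for d in nets.spot_in(t,p)[:3]:
            w=world(p,d["centre"]); print(n,t,round(d["score"],2),w.round(4),proj(p,w).round())
o=readout.get_obs(); print(o)
print(R.from_rotvec(o["tool_rot"]).as_matrix().round(3))
E
```

```text
pics
top charger 0.75 [0.5212 0.0431 0.0433] [229. 215.]
top cover_front 0.68 [0.541  0.0362 0.0499] [231. 208.]
top cover_hinge 0.87 [0.5246 0.0408 0.0463] [230. 213.]
top tray 0.87 [ 0.5302 -0.6635  0.0077] [462. 211.]
top tray 0.58 [ 0.467  -0.2588  0.0036] [330. 233.]
top tray 0.58 [ 0.4057 -0.5155  0.0032] [415. 253.]
top tray_in 0.92 [ 0.4069 -0.5178  0.013 ] [416. 252.]
top tray_in 0.89 [ 0.5352 -0.6625  0.0071] [461. 210.]
top tray_in 0.75 [ 0.4707 -0.256   0.0025] [329. 232.]
top knob 0.38 [0.5773 0.1229 0.0303] [204. 197.]
top spare_cell 0.42 [ 0.5044 -0.3455  0.0602] [360. 218.]
scene charger 0.56 [0.5144 0.0313 0.0382] [274. 176.]
scene cover_front 0.92 [0.5324 0.0186 0.0504] [279. 173.]
scene cover_front 0.21 [ 0.4715 -0.2512  0.0032] [301. 232.]
scene cover_hinge 0.9 [0.5194 0.0234 0.0404] [276. 176.]
scene tray 0.91 [ 0.5294 -0.6615  0.0065] [399. 318.]
scene tray 0.83 [ 0.4061 -0.509   0.0071] [328. 296.]
scene tray 0.75 [ 0.4692 -0.2507 -0.001 ] [301. 233.]
scene tray_in 0.92 [ 0.4056 -0.5103  0.0041] [328. 297.]
scene tray_in 0.57 [ 0.5313 -0.6599  0.0051] [399. 317
[... 204 characters left out ...]
 0.00180928,
        0.94291854, -0.07978931]), 'joint_velocities': array([-0.00053726,  0.00023813,  0.00025774,  0.0001604 , -0.00110541,
       -0.00060644,  0.00070938]), 'effort': array([ 8.86636462e-05, -7.76191163e+01,  1.56398267e+00, -2.58390641e+01,
        1.24703214e-02,  1.94323686e-03,  3.34152946e-05]), 'position': array([0.28486249, 0.66665719, 0.24228071]), 'tool_rot': array([ 6.29920257e-01,  3.07774085e+00, -7.22007471e-05]), 'wrist_force': array([-0.10933174,  0.03292308,  0.85466174]), 'ft_torque': array([-0.01676569,  0.00565287,  0.00637787]), 'grasp_force': 0.0, 'grip_width': 0.08521425248081291}
[[-0.92   0.393  0.   ]
 [ 0.393  0.92  -0.   ]
 [-0.    -0.    -1.   ]]
```

```bash
python3 - <<'E'
import cv2
a=cv2.imread("pics/top0.png"); 
cv2.imwrite("pics/c1.png",cv2.resize(a[165:270,170:300],None,fx=5.7,fy=5.7,interpolation=cv2.INTER_CUBIC))
cv2.imwrite("pics/c2.png",cv2.resize(a[170:290,300:500],None,fx=4,fy=4,interpolation=cv2.INTER_CUBIC))
E
```

```text
(no output)
```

View pics/c1.png

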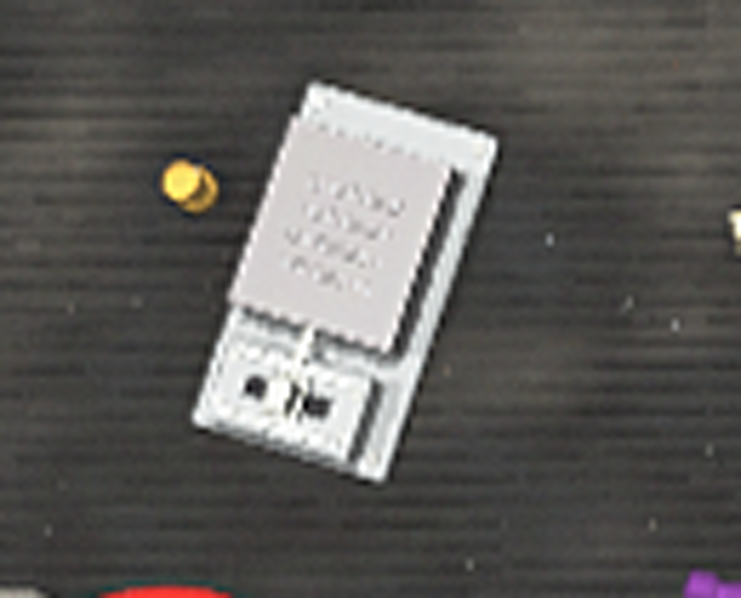

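View pics/c2.png

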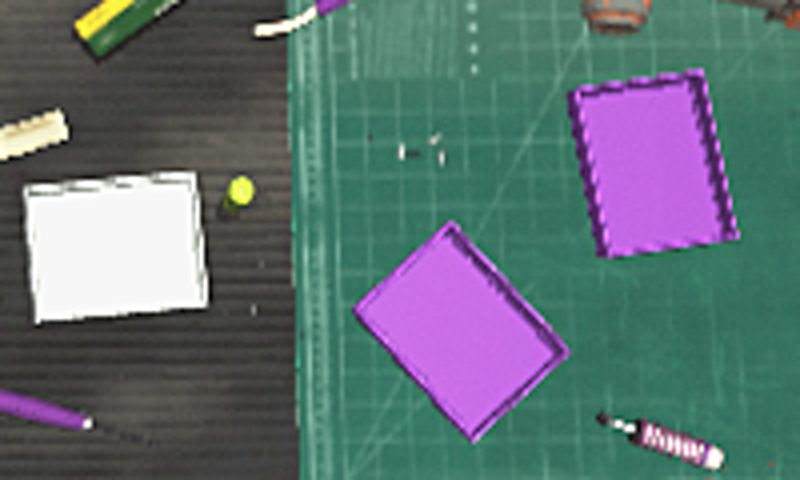

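View pics/scene0.png

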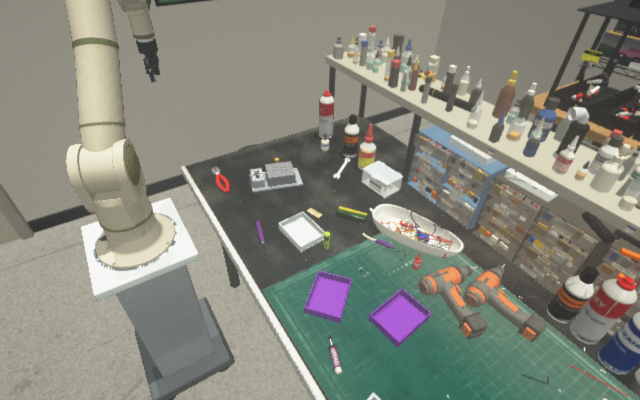

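```bash
cat > fit.py <<'E'
from h import *
from scipy.optimize import least_squares
def fit(pic,uv,loc,z,guess):
    P=np.array([pix2plane(pic,u,v,z)[:2] for u,v in uv])
    def T(q): c,s=np.cos(q[2]),np.sin(q[2]); return np.array(loc)@np.array([[c,s],[-s,c]])+q[:2]
    r=least_squares(lambda q:(T(q)-P).ravel(),guess); return r.x,((T(r.x)-P)*1000).round(1)
E
python3 - <<'E'
from fit import *
p=cams.snapshot("top")
k=lambda L,s,ox,oy:[((a+.5)/s-.5+ox,(b+.5)/s-.5+oy) for a,b in L]
q,e=fit(p,k([(312,85),(497,135),(383,480),(195,422)],5.7,170,165),[(.085,.055),(.085,-.055),(-.11,-.055),(-.11,.055)],.01,[.52,.04,-.3])
print(q.round(4),e.tolist())
q2,e2=fit(p,k([(300,112),(452,165),(390,352),(232,300)],5.7,170,165),[(.058,.045),(.058,-.045),(-.045,-.045),(-.045,.045)],.052,[.52,.04,-.3])
print("cover",q2.round(4),e2.tolist())
t,e=fit(p,k([(25,185),(195,172),(208,305),(37,323)],4,300,170),[(.05,.065),(.05,-.065),(-.05,-.065),(-.05,.065)],.026,[.47,-.25,0])
print("tray",t.round(4),e.tolist())
c,s=np.cos(q[2]),np.sin(q[2])
W=lambda x,y,z:np.array([q[0]+c*x-s*y,q[1]+s*x+c*y,z])
uv=proj(p,W(-.0825,0,.0655)); print("tab",W(-.0825,0,.0655),uv,(uv-[170,165])*5.7)
s_=cams.snapshot("scene"); im=cv2.cvtColor(s_["pixels"],cv2.COLOR_RGB2BGR)
S=8; x0,y0=235,150; b=cv2.resize(im[y0:y0+55,x0:x0+85],None,fx=S,fy=S,interpolation=cv2.INTER_CUBIC)
for P in [(-.11,.055,.01),(-.11,-.055,.01),(.085,-.055,.01),(.085,.055,.01),(-.0825,0,.0655),(-.0745,.006,.0655),(-.0745,-.006,.0655),(-.0905,.006,.0655),(-.0905,-.006,.0655),(-.045,.045,.052),(-.045,-.045,.052)]:
    u=(proj(s_,W(*P))-[x0,y0]+.5)*S; cv2.circle(b,tuple(int(v) for v in u),3,(0,0,255),1)
a=cv2.resize(cv2.cvtColor(p["pixels"],cv2.COLOR_RGB2BGR)[200:255,195:280],None,fx=S,fy=S,interpolation=cv2.INTER_CUBIC)[:,:680]
for P in [(-.0745,.006,.0655),(-.0745,-.006,.0655),(-.0905,.006,.0655),(-.0905,-.006,.0655),(-.11,.055,.01),(-.11,-.055,.01),(-.105,-.04,.043),(-.105,.04,.043)]:
    u=(proj(p,W(*P))-[195,200]+.5)*S; cv2.circle(a,tuple(int(v) for v in u),3,(0,0,255),1)
cv2.imwrite("pics/c3.png",cv2.resize(np.vstack([a,b]),None,fx=.68,fy=.68))
E
```

```text
[ 0.5419  0.0427 -0.2971] [[2.3, 1.7], [-1.0, -1.6], [-0.9, -1.9], [-0.4, 1.8]]
cover [ 0.5425  0.0418 -0.3179] [[-1.2, 1.8], [-0.1, -2.7], [0.6, -0.7], [0.8, 1.6]]
tray [ 0.4715 -0.2548  0.0817] [[-2.2, 0.3], [-0.4, -0.4], [0.4, -0.8], [2.2, 0.9]]
tab [0.46299116 0.06685085 0.0655    ] [218.74323822 233.54775474] [277.83645783 390.722202  ]
```

View pics/c3.png

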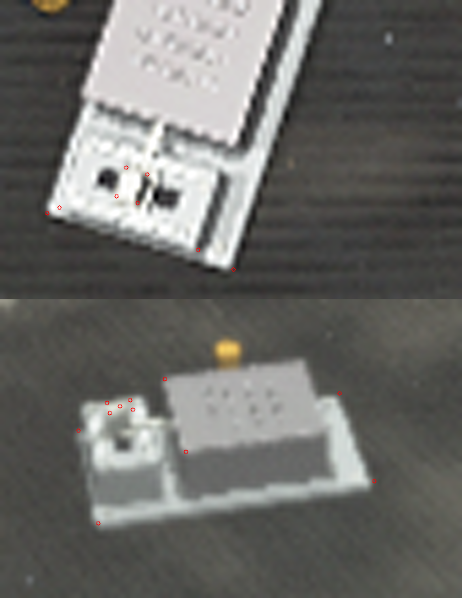

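The bright tray (centre ~(0.472, -0.255), scene pixel 301,232) is the bare aluminium one, and the purple ones are decoys. The projected charger model matches both views: the tab is at (0.463, 0.067) and the charger's yaw is -0.305 rad. Next I move above the tab with the jaws along the charger's y axis.

arm_command([
  {"x":-400,"y":-482,"z":112,"yaw":-5.6,"claw":0.45},
  {"x":-400,"y":-482,"z":112,"yaw":-5.6,"claw":0.45},
  {"x":-400,"y":-482,"z":112,"yaw":-5.6,"claw":0.45},
  {"x":-400,"y":-482,"z":112,"yaw":-5.6,"claw":0.45},
  {"x":-400,"y":-482,"z":112,"yaw":-5.6,"claw":0.45},
  {"x":-400,"y":-482,"z":112,"yaw":-5.6,"claw":0.45},
  {"x":-400,"y":-482,"z":112,"yaw":-5.6,"claw":0.45},
  {"x":-400,"y":-482,"z":112,"yaw":-5.6,"claw":0.45},
  {"x":-400,"y":-482,"z":112,"yaw":-5.6,"claw":0.45},
  {"x":-400,"y":-482,"z":112,"yaw":-5.6,"claw":0.45},
  {"x":-400,"y":-482,"z":112,"yaw":-5.6,"claw":0.45},
  {"x":-400,"y":-482,"z":112,"yaw":-5.6,"claw":0.45},
  {"x":-400,"y":-482,"z":112,"yaw":-5.6,"claw":0.45},
  {"x":-400,"y":-482,"z":112,"yaw":-5.6,"claw":0.45},
  {"x":-400,"y":-482,"z":112,"yaw":-5.6,"claw":0.45},
  {"x":-400,"y":-482,"z":112,"yaw":-5.6,"claw":0.45},
], newtons=20)

```text
clock: 3.0
position: [0.4633, 0.0668, 0.1304]
tool_rot: [0.477, 3.105, 0.0]
wrist_force: [0.1, 0.5, 0.3]
grip_width: 0.0383
grasp_force: 0.0
```

arm_command([
  {"z":40},
  {"z":67},
  {"z":67},
  {"z":67},
])

```text
invalid input
```

```bash
python3 - <<'E'
from h import *
s=cams.snapshot("scene"); t=cams.snapshot("top")
f1=lambda p,x,y:cv2.resize(cv2.cvtColor(p["pixels"],cv2.COLOR_RGB2BGR)[y:y+55,x:x+80],None,fx=5,fy=5,interpolation=cv2.INTER_CUBIC)
cv2.imwrite("pics/c4.png",np.vstack([f1(t,185,195),f1(s,220,145)]))
E
```

```text
(no output)
```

View pics/c4.png

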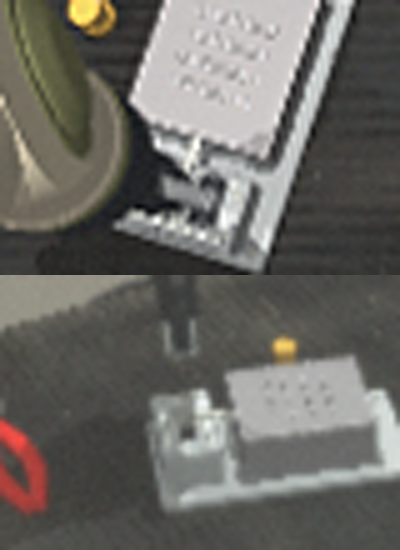

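The gripper hangs above the latch block (scene crop 180,345) and is aligned with it. The move was refused because of missing fields, so I'm resending it with all of them.

arm_command([
  {"x":0,"y":0,"z":40,"yaw":0,"claw":0.45},
  {"x":0,"y":0,"z":67,"yaw":0,"claw":0.45},
  {"x":0,"y":0,"z":67,"yaw":0,"claw":0.45},
  {"x":0,"y":0,"z":67,"yaw":0,"claw":0.45},
], newtons=20)

```text
clock: 3.6
position: [0.4635, 0.0663, 0.0639]
tool_rot: [0.479, 3.105, -0.0]
wrist_force: [-0.5, 0.3, -0.2]
grip_width: 0.0384
grasp_force: 0.0
```

arm_command([
  {"x":0,"y":0,"z":0,"yaw":0,"claw":0.22},
  {"x":0,"y":0,"z":0,"yaw":0,"claw":0.22},
  {"x":0,"y":0,"z":0,"yaw":0,"claw":0.22},
], newtons=20)

```text
clock: 3.98
position: [0.4636, 0.0663, 0.0638]
tool_rot: [0.479, 3.104, 0.001]
wrist_force: [-0.1, 0.2, -0.1]
grip_width: 0.0187
grasp_force: 0.0
```

arm_command([
  {"x":0,"y":0,"z":0,"yaw":0,"claw":0.16},
  {"x":0,"y":0,"z":0,"yaw":0,"claw":0.1},
  {"x":0,"y":0,"z":0,"yaw":0,"claw":0.1},
  {"x":0,"y":0,"z":0,"yaw":0,"claw":0.1},
], newtons=20)

```text
clock: 4.47
position: [0.4636, 0.0665, 0.0636]
tool_rot: [0.479, 3.104, 0.001]
wrist_force: [-0.4, 1.3, 5.4]
grip_width: 0.011
grasp_force: 21.9
```

```bash
cat > fr.py <<'E'
from h import *
o=readout.get_obs(); m=R.from_rotvec(o["tool_rot"]).as_matrix()
print("t",o["clock"],"F tool",(m.T@o["wrist_force"]).round(2),"pos",o["position"].round(4),"w",round(o["grip_width"],4),"g",round(o["grasp_force"],1), "pos tool",(m.T@o["position"]*1000).round(2))
E
python3 fr.py
```

```text
t 4.475 F tool [ 0.74  1.11 -5.41] pos [0.4636 0.0665 0.0636] w 0.011 g 21.9 pos tool [-422.08  203.06  -63.21]
```

arm_command([
  {"x":0,"y":1,"z":0,"yaw":0,"claw":0.1},
  {"x":0,"y":2,"z":0,"yaw":0,"claw":0.1},
  {"x":0,"y":2,"z":0,"yaw":0,"claw":0.1},
  {"x":0,"y":2,"z":0,"yaw":0,"claw":0.1},
], newtons=20)

```text
clock: 4.97
position: [0.4641, 0.068, 0.0636]
tool_rot: [0.479, 3.104, -0.0]
wrist_force: [-0.9, -1.7, 5.3]
grip_width: 0.0115
grasp_force: 22.0
```

```bash
python3 fr.py
```

```text
t 4.975 F tool [ 0.36 -1.91 -5.3 ] pos [0.4641 0.068  0.0636] w 0.0115 g 22.0 pos tool [-421.97  204.74  -63.4 ]
```

arm_command([
  {"x":0,"y":1,"z":0,"yaw":0,"claw":0.1},
  {"x":0,"y":1.5,"z":0,"yaw":0,"claw":0.1},
  {"x":0,"y":1.5,"z":0,"yaw":0,"claw":0.1},
], newtons=20)

```text
clock: 5.35
position: [0.4644, 0.0691, 0.0636]
tool_rot: [0.48, 3.105, -0.001]
wrist_force: [0.0, -2.4, 5.7]
grip_width: 0.0115
grasp_force: 22.0
```

```bash
python3 fr.py
```

```text
t 5.35 F tool [-0.77 -2.28 -5.69] pos [0.4644 0.0691 0.0636] w 0.0115 g 22.0 pos tool [-421.91  206.01  -63.54]
```

arm_command([
  {"x":0,"y":0.6,"z":0,"yaw":0,"claw":0.1},
  {"x":0,"y":1.2,"z":0,"yaw":0,"claw":0.1},
  {"x":0,"y":1.2,"z":0,"yaw":0,"claw":0.1},
], newtons=20)

```text
clock: 5.72
position: [0.4647, 0.07, 0.0636]
tool_rot: [0.48, 3.105, -0.001]
wrist_force: [0.0, -2.4, 6.3]
grip_width: 0.011
grasp_force: 22.0
```

```bash
python3 fr.py
```

```text
t 5.725 F tool [-0.77 -2.27 -6.3 ] pos [0.4647 0.07   0.0636] w 0.011 g 22.0 pos tool [-421.84  207.08  -63.64]
```

arm_command([
  {"x":0,"y":0.6,"z":0,"yaw":0,"claw":0.1},
  {"x":0,"y":1.2,"z":0,"yaw":0,"claw":0.1},
  {"x":0,"y":1.2,"z":0,"yaw":0,"claw":0.1},
], newtons=20)

```text
clock: 6.1
position: [0.465, 0.0709, 0.0636]
tool_rot: [-0.481, -3.105, 0.002]
wrist_force: [-1.0, -3.9, 6.0]
grip_width: 0.0116
grasp_force: 22.0
```

```bash
python3 fr.py
```

```text
t 6.1 F tool [-0.23 -4.06 -6.04] pos [0.465  0.0709 0.0636] w 0.0116 g 22.0 pos tool [-421.77  208.13  -63.74]
```

arm_command([
  {"x":0,"y":1,"z":0,"yaw":0,"claw":0.1},
  {"x":0,"y":2,"z":0,"yaw":0,"claw":0.1},
  {"x":0,"y":2.8,"z":0,"yaw":0,"claw":0.1},
  {"x":0,"y":2.8,"z":0,"yaw":0,"claw":0.1},
], newtons=20)

```text
clock: 6.6
position: [0.4657, 0.0732, 0.0635]
tool_rot: [-0.481, -3.104, 0.002]
wrist_force: [-0.8, -4.7, 6.8]
grip_width: 0.0114
grasp_force: 22.1
```

```bash
cat > look.py <<'E'
import sys
from h import *
s=cams.snapshot("scene"); t=cams.snapshot("top")
f1=lambda p,x,y:cv2.resize(cv2.cvtColor(p["pixels"],cv2.COLOR_RGB2BGR)[y:y+70,x:x+110],None,fx=4,fy=4,interpolation=cv2.INTER_CUBIC)
a=[int(v) for v in sys.argv[2:6]]
cv2.imwrite("pics/"+sys.argv[1],np.vstack([f1(t,*a[:2]),f1(s,*a[2:])]))
E
python3 fr.py; python3 look.py c5.png 180 180 220 130
```

```text
t 6.6 F tool [-0.65 -4.69 -6.77] pos [0.4657 0.0732 0.0635] w 0.0114 g 22.1 pos tool [-421.71  210.69  -63.86]
```

View pics/c5.png

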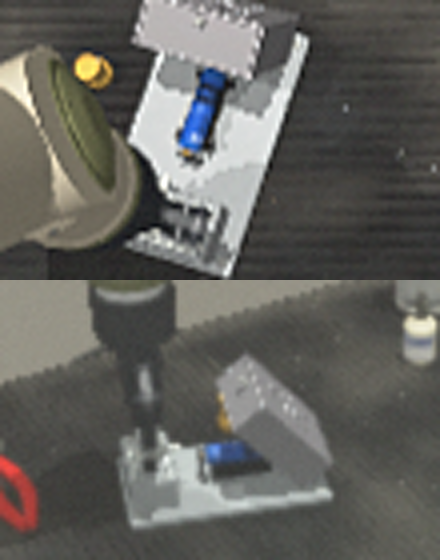

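The cover is springing open and the blue cell is visible (top crop 203,115). I release the latch, lift, and move over the cell.

arm_command([
  {"x":0,"y":0,"z":0,"yaw":0,"claw":0.45},
  {"x":0,"y":0,"z":0,"yaw":0,"claw":0.45},
  {"x":0,"y":0,"z":0,"yaw":0,"claw":0.45},
  {"x":0,"y":0,"z":-50,"yaw":0,"claw":0.45},
  {"x":0,"y":0,"z":-90,"yaw":0,"claw":0.45},
  {"x":0,"y":0,"z":-90,"yaw":0,"claw":0.45},
  {"x":-40,"y":-7,"z":-90,"yaw":0,"claw":0.45},
  {"x":-87,"y":-7,"z":-90,"yaw":0,"claw":0.45},
  {"x":-87,"y":-7,"z":-90,"yaw":0,"claw":0.45},
  {"x":-87,"y":-7,"z":-90,"yaw":0,"claw":0.45},
], newtons=20)

```text
clock: 7.95
position: [0.5457, 0.0418, 0.1521]
tool_rot: [-0.478, -3.103, 0.001]
wrist_force: [-1.8, -0.0, 0.1]
grip_width: 0.0384
grasp_force: 0.0
```

```bash
python3 fr.py; python3 look.py c6.png 180 180 220 130; python3 - <<'E'
from h import *
for n in ("top","scene"):
    p=cams.snapshot(n)
    for t in ("cell","cell_mid"):
        for d in nets.spot_in(t,p)[:3]:
            w=world(p,d["centre"]); print(n,t,round(d["score"],2),w.round(4),proj(p,w).round())
E
```

```text
t 7.95 F tool [ 1.75 -0.56 -0.11] pos [0.5457 0.0418 0.1521] w 0.0384 g 0.0 pos tool [-507.39  204.07 -153.4 ]
top cell 0.5 [0.5282 0.0425 0.0444] [229. 212.]
top cell 0.37 [ 0.474  -0.2573  0.0045] [329. 231.]
scene cell 0.48 [0.5452 0.0341 0.04  ] [280. 172.]
```

View pics/c6.png

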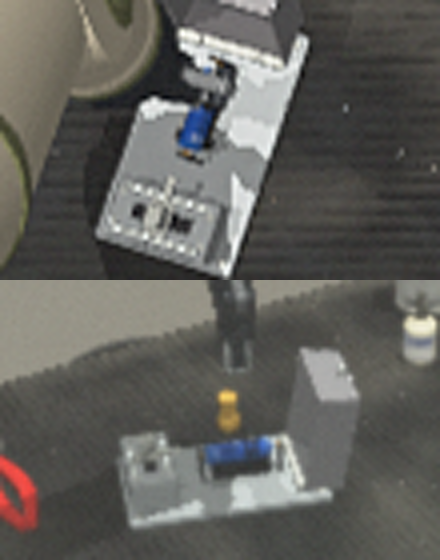

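arm_command([
  {"x":0,"y":0,"z":50,"yaw":0,"claw":0.45},
  {"x":0,"y":0,"z":90,"yaw":0,"claw":0.45},
  {"x":0,"y":0,"z":110,"yaw":0,"claw":0.45},
  {"x":0,"y":0,"z":121,"yaw":0,"claw":0.45},
  {"x":0,"y":0,"z":121,"yaw":0,"claw":0.45},
], newtons=20)

```text
clock: 8.98
position: [0.5466, 0.0418, 0.032]
tool_rot: [-0.478, -3.104, 0.0]
wrist_force: [0.6, 0.3, 0.8]
grip_width: 0.0384
grasp_force: 0.0
```

arm_command([
  {"x":0,"y":0,"z":0,"yaw":0,"claw":0.25},
  {"x":0,"y":0,"z":0,"yaw":0,"claw":0.15},
  {"x":0,"y":0,"z":0,"yaw":0,"claw":0.15},
  {"x":0,"y":0,"z":0,"yaw":0,"claw":0.15},
  {"x":0,"y":0,"z":0,"yaw":0,"claw":0.15},
], newtons=30)

```text
clock: 9.6
position: [0.5473, 0.0417, 0.0332]
tool_rot: [0.479, 3.103, 0.001]
wrist_force: [-0.4, 0.1, 7.2]
grip_width: 0.0169
grasp_force: 29.7
```

arm_command([
  {"x":0,"y":0,"z":-10,"yaw":0,"claw":0.15},
  {"x":0,"y":0,"z":-30,"yaw":0,"claw":0.15},
  {"x":0,"y":0,"z":-60,"yaw":0,"claw":0.15},
  {"x":0,"y":0,"z":-100,"yaw":0,"claw":0.15},
  {"x":0,"y":0,"z":-130,"yaw":0,"claw":0.15},
  {"x":0,"y":0,"z":-130,"yaw":0,"claw":0.15},
  {"x":0,"y":0,"z":-130,"yaw":0,"claw":0.15},
], newtons=30)

```text
clock: 10.48
position: [0.5464, 0.0416, 0.1622]
tool_rot: [-0.479, -3.105, 0.0]
wrist_force: [0.3, 0.3, -1.3]
grip_width: 0.0171
grasp_force: 29.4
```

```bash
python3 fr.py; python3 look.py c7.png 180 180 220 130
```

```text
t 10.475 F tool [-0.18  0.41  1.29] pos [0.5464 0.0416 0.1622] w 0.0171 g 29.4 pos tool [-508.47  204.28 -162.25]
```

View pics/c7.png

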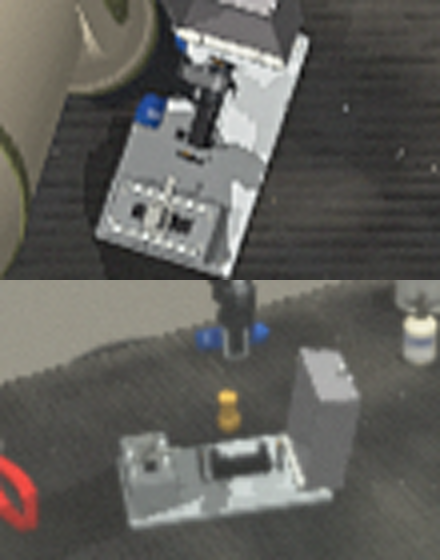

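arm_command([
  {"x":-2,"y":-30,"z":0,"yaw":0,"claw":0.15},
  {"x":-4,"y":-75,"z":0,"yaw":0,"claw":0.15},
  {"x":-7,"y":-125,"z":0,"yaw":0,"claw":0.15},
  {"x":-10,"y":-175,"z":0,"yaw":0,"claw":0.15},
  {"x":-12,"y":-225,"z":0,"yaw":0,"claw":0.15},
  {"x":-14,"y":-270,"z":0,"yaw":0,"claw":0.15},
  {"x":-16,"y":-301,"z":0,"yaw":0,"claw":0.15},
  {"x":-16,"y":-301,"z":0,"yaw":0,"claw":0.15},
  {"x":-16,"y":-301,"z":0,"yaw":0,"claw":0.15},
  {"x":-16,"y":-301,"z":60,"yaw":0,"claw":0.15},
  {"x":-16,"y":-301,"z":90,"yaw":0,"claw":0.15},
  {"x":-16,"y":-301,"z":90,"yaw":0,"claw":0.15},
], newtons=30)

```text
clock: 12.08
position: [0.4706, -0.248, 0.0703]
tool_rot: [-0.474, -3.101, -0.003]
wrist_force: [0.4, -0.3, 0.6]
grip_width: 0.017
grasp_force: 29.5
```

```bash
python3 fr.py; python3 look.py c8.png 270 190 250 190
```

```text
t 12.075 F tool [-0.45 -0.14 -0.58] pos [ 0.4706 -0.248   0.0703] w 0.017 g 29.5 pos tool [-522.93  -95.99  -72.85]
```

View pics/c8.png

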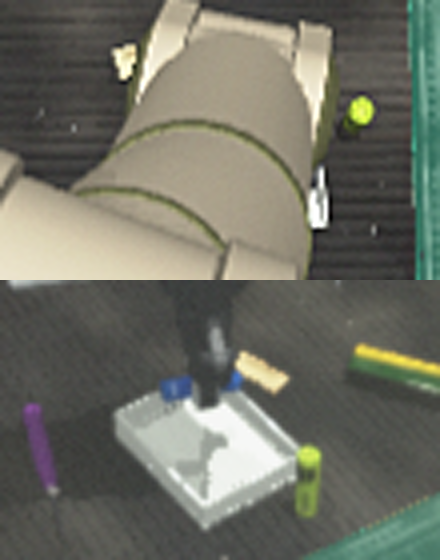

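The cell is held over the tray (scene crop 205,385). I lower until there is light contact.

arm_command([
  {"x":0,"y":0,"z":25,"yaw":0,"claw":0.15},
  {"x":0,"y":0,"z":40,"yaw":0,"claw":0.15},
  {"x":0,"y":0,"z":48,"yaw":0,"claw":0.15},
  {"x":0,"y":0,"z":52,"yaw":0,"claw":0.15},
  {"x":0,"y":0,"z":52,"yaw":0,"claw":0.15},
  {"x":0,"y":0,"z":52,"yaw":0,"claw":0.15},
], newtons=30)

```text
clock: 12.92
position: [0.4715, -0.2502, 0.0207]
tool_rot: [0.479, 3.104, -0.0]
wrist_force: [0.0, -0.4, 0.3]
grip_width: 0.0171
grasp_force: 29.5
```

arm_command([
  {"x":0,"y":0,"z":1,"yaw":0,"claw":0.15},
  {"x":0,"y":0,"z":2,"yaw":0,"claw":0.15},
  {"x":0,"y":0,"z":2,"yaw":0,"claw":0.15},
], newtons=30)

```text
clock: 13.3
position: [0.4714, -0.2501, 0.0183]
tool_rot: [-0.479, -3.105, -0.0]
wrist_force: [0.1, -0.2, -0.6]
grip_width: 0.0168
grasp_force: 29.5
```

arm_command([
  {"x":0,"y":0,"z":1,"yaw":0,"claw":0.15},
  {"x":0,"y":0,"z":2,"yaw":0,"claw":0.15},
  {"x":0,"y":0,"z":2,"yaw":0,"claw":0.15},
], newtons=30)

```text
clock: 13.68
position: [0.4713, -0.2501, 0.0162]
tool_rot: [-0.479, -3.105, -0.0]
wrist_force: [0.1, 0.3, 0.2]
grip_width: 0.0164
grasp_force: 29.5
```

arm_command([
  {"x":0,"y":0,"z":0.7,"yaw":0,"claw":0.15},
  {"x":0,"y":0,"z":1.5,"yaw":0,"claw":0.15},
  {"x":0,"y":0,"z":1.5,"yaw":0,"claw":0.15},
], newtons=30)

```text
clock: 14.05
position: [0.4714, -0.2501, 0.0147]
tool_rot: [-0.479, -3.105, -0.0]
wrist_force: [0.0, -1.3, -0.9]
grip_width: 0.0171
grasp_force: 29.5
```

arm_command([
  {"x":0,"y":0,"z":0.5,"yaw":0,"claw":0.15},
  {"x":0,"y":0,"z":1,"yaw":0,"claw":0.15},
  {"x":0,"y":0,"z":1,"yaw":0,"claw":0.15},
], newtons=30)

```text
clock: 14.42
position: [0.4714, -0.2501, 0.0144]
tool_rot: [0.479, 3.105, -0.0]
wrist_force: [-1.7, 0.5, 8.8]
grip_width: 0.0171
grasp_force: 34.5
```

arm_command([
  {"x":0,"y":0,"z":0.5,"yaw":0,"claw":0.15},
  {"x":0,"y":0,"z":1,"yaw":0,"claw":0.15},
  {"x":0,"y":0,"z":1,"yaw":0,"claw":0.15},
], newtons=30)

```text
clock: 14.8
position: [0.4714, -0.2502, 0.0143]
tool_rot: [0.479, 3.104, -0.001]
wrist_force: [-3.8, 1.5, 24.3]
grip_width: 0.0168
grasp_force: 42.1
```

arm_command([
  {"x":0,"y":0,"z":-1.5,"yaw":0,"claw":0.15},
  {"x":0,"y":0,"z":-1.5,"yaw":0,"claw":0.19},
  {"x":0,"y":0,"z":-1.5,"yaw":0,"claw":0.2},
  {"x":0,"y":0,"z":-1.5,"yaw":0,"claw":0.21},
  {"x":0,"y":0,"z":-1.5,"yaw":0,"claw":0.22},
  {"x":0,"y":0,"z":-1.5,"yaw":0,"claw":0.23},
  {"x":0,"y":0,"z":-1.5,"yaw":0,"claw":0.25},
  {"x":0,"y":0,"z":-1.5,"yaw":0,"claw":0.3},
  {"x":0,"y":0,"z":-1.5,"yaw":0,"claw":0.35},
  {"x":0,"y":0,"z":-1.5,"yaw":0,"claw":0.35},
  {"x":0,"y":0,"z":-1.5,"yaw":0,"claw":0.35},
], newtons=20)

```text
clock: 16.18
position: [0.4713, -0.2501, 0.0142]
tool_rot: [-0.479, -3.105, -0.0]
wrist_force: [0.1, 0.6, -1.0]
grip_width: 0.0296
grasp_force: 0.0
```

arm_command([
  {"x":0,"y":0,"z":-15,"yaw":0,"claw":0.35},
  {"x":0,"y":0,"z":-40,"yaw":0,"claw":0.35},
  {"x":0,"y":0,"z":-80,"yaw":0,"claw":0.35},
  {"x":0,"y":0,"z":-130,"yaw":0,"claw":0.35},
  {"x":0,"y":50,"z":-150,"yaw":0,"claw":0.35},
  {"x":0,"y":100,"z":-150,"yaw":0,"claw":0.35},
  {"x":0,"y":150,"z":-150,"yaw":0,"claw":0.35},
  {"x":0,"y":150,"z":-150,"yaw":0,"claw":0.35},
], newtons=20)

```text
clock: 17.18
position: [0.5178, -0.1028, 0.1655]
tool_rot: [0.468, 3.105, 0.003]
wrist_force: [-1.0, -0.1, 0.7]
grip_width: 0.0299
grasp_force: 0.0
```

```bash
python3 fr.py; python3 - <<'E'
from h import *
s=cams.snapshot("scene"); save(s,"s9.png")
cv2.imwrite("pics/c9.png",cv2.resize(cv2.imread("pics/s9.png")[130:270,210:370],None,fx=4.2,fy=4.2,interpolation=cv2.INTER_CUBIC))
E
```

```text
t 17.175 F tool [ 0.91 -0.35 -0.71] pos [ 0.5178 -0.1028  0.1655] w 0.0299 g 0.0 pos tool [-525.34   54.81 -164.62]
```

View pics/c9.png

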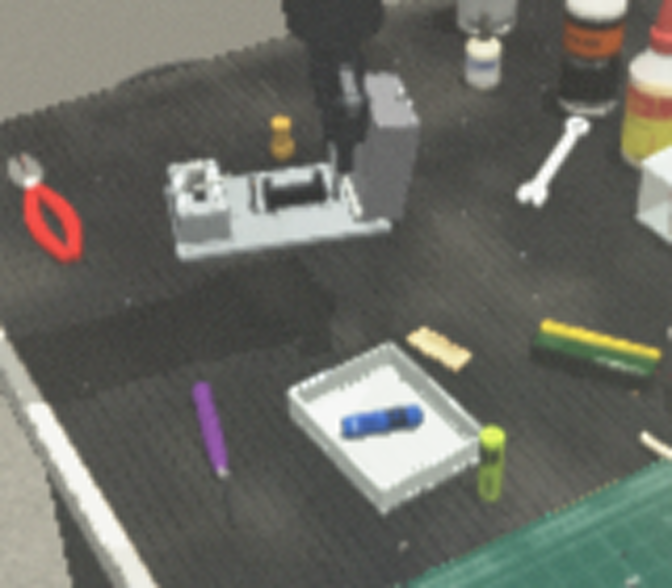

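The cell lies flat near the middle of the tray (crop 382,420). The cover stands open, the knob and spare cell are standing in their places, and the gripper is clear.

```bash
python3 -c "
from plant import ctrl; print(ctrl.job_done())"
```

```text
the job is handed in; nothing more can be done
None
```

The latch gave way toward +y without reaching its stop, the cover sprang open and stayed open, and the cell is lying flat in the aluminium tray; the job is handed in at about 17 s of the 54 s limit, with no verdict returned.

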